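# Spread the grinding media and hold the infrared heater level over the drying stand

### The arm

A 6-joint arm with a two-finger parallel gripper is mounted at the origin on the work surface. World frame = base frame: x ahead of the robot, y to its left, z up, the work surface at z = 0. Lengths are in m, angles in rad, forces in N, time in s.
With the tool pointing down it reaches from about 0.35 to 0.875 m from the base axis. Payload 4.2 kg.
Tool frame: the origin (TCP) lies at the very end of the fingers, on their centre line; the grasp point (between the pads) lies 19 mm behind it (env.tcp_to_grasp is the distance from the TCP to the grasp point, in m); z points along the fingers, y is the direction in which the jaws open and shut (so a half turn about z gives the same grasp; the last joint's range is limited). The gripper opens to 87 mm and grips with 3 to 60 N. Pads are 19 mm wide; open, the fingers measure 117 mm over their backs; the gripper's body (75 mm by 190 mm) begins 51 mm behind the grasp point.
Start: joints at [1.432, 0.385, 0.008, 0, -1.194, -0.259], TCP at [0.242, 0.576, 0.223] pointing down, gripper open.
Joint ranges: [-3.14, 3.14], [-1.21, 2.06], [-1.07, 1.41], [-3.16, 2.05], [-2.99, -0.16], [-3.1, 3.1]. Speed limits (rad/s): [2.79, 2.79, 3.14, 3.14, 3.14, 3.14].

### API

Orientations are given as a unit quaternion [x, y, z, w].
In Python, from rig import env, capture, calibration, ticket, spotter gives the robot as it stands.
- The arm moves only by the tool drive_tool, never from a script. Its argument "moves" is a list of rows, each a list of 7 numbers: the finger opening in cm, from 0 to 8.7, then the shift along the tool's x, y, z in cm, then the turn, a rotation vector about the tool's x, y, z in rad. A call has 1 to 20 rows; each row shifts and turns the pose as measured when the row begins, along the tool's axes as they then stand; what a row does not reach is not made up. A row lasts 1/8 s, in which the tool goes at most 62.5 mm and 10.7 degrees, less where a joint would pass 70% of its speed; a pose out of reach is approached as far as the arm can. A call with a gripper value outside its range is refused whole. The fingers move at their own pace and stop on an object; "squeeze" is the grip in N (left out, the last holds). Time passes only in rows, so rows that do not move let the fingers close. It gives the time, the measured TCP pose, the force and the opening at its end, in the units of the state.
- env.read_state(): the state, without advancing time (a new reading comes with each control period).
- capture(name): name is "scene" or "side" or "wrist"; returns (picture, depth): 480x640x3 uint8, red, green, blue; 480x640 float32, m along the optical axis (not along the pixel's ray), 0 where there is no reading.
- calibration(name): a dict with "fx", "fy", "cx", "cy" (pixels), "k1" (the pictures are not rectified: a ray, as slopes to the right and down, at radius r is drawn at 1 + k1 r^2 times it, then the intrinsics apply), "R" (3x3) and "t" (3): a world point X has camera coordinates R X + t. Camera axes: x right, y down, z forward; pixel columns grow to the right and rows downward; lengths in m; the calibration is good to about 2 mm. A picture is of the moment at which its call begins: read the wrist's pose just before it. calibration takes no time and is no camera call; for the wrist camera it gives the pose at the moment of the call.
- ticket.hand_in(): hands the job in, once; it reports no verdict.
Trained networks look in the newest picture that a camera, given by its name, has taken for a name from the list of things; names that differ only in an ending like _2 or _b are one class to them, and where a whole thing is asked for, a point or a joint stands for the part that bears it (a point fixed in the world has none). Each returns a list of dicts, best first, with "conf" (0 to 1); they miss things now and then, are a little off and sometimes report something else, mostly with a low value. They report only what shows in the picture. A call takes as long as a camera call.
- spotter.cut_out(camera, label): "pixels" (480x640 bool, what is visible of it) and "bbox" ([left, top, right, bottom] in pixels, round what is visible of it).
The state is a dict: "clock": time; "joints": joint angles; "qvel": joint speeds; "effort": joint torques, N m; "position": TCP position; "tcp_rot": TCP orientation; "wrist_force": force on the tool from outside, world axes, zero at the start; "torque": the same for the moment, N m; "finger_gap": opening from 0.0 (shut) to 1.0 (fully open).
Only numpy, scipy, OpenCV 4.12 (cv2) and the standard library are available. Lean on these libraries where they do the work, as an engineer would, in place of code of your own. Each camera call takes 0.05 s, during which the arm holds its last target.

### The job

Set up the drying stand for the five washed grinding cylinders: first spread their heap over the pan into one layer, none on another and each with about a finger's width (15 mm) clear to its neighbours. Then grip the infrared heater's arm at its balance point, lift it, keep it level all the way, and bring it over the stand with the hole of its clamp boss centred over the post, the reflector over the middle of the pan and the underside of the boss about 2 cm above the top of the post, ready to be lowered on. Finish while holding it there, level and still: do not set it down, do not let go, and leave the other things on the bench where they are.

Things in the scene. Friction and masses are not known exactly. Their poses are not given: they have to be found in the camera images.
- stand: Drying stand, bolted down: flat grey cast foot 10 mm thick, 235 mm wide, narrowing to 110 mm under the post. Origin on the bench under the middle of its shallow dark coated pan; x points from the pan to the upright post, z up. Pan inside 160 mm along x, 200 mm along y, floor 14 mm and wall tops 34 mm above the bench. A small vial stands on the foot beside the post.
- pan_centre (a point): Middle of the pan's floor, 14 mm above the bench.
- post_top (a point): Centre of the top of the stand's steel post: 14 mm diameter, top 115 mm above the bench, 200 mm from the middle of the pan along the stand's x.
- heater: Loose infrared heater, aluminium, about 0.8 kg, 290 mm long: round reflector head (90 mm diameter, 76 mm high, the heavy end), straight beam, and clamp boss (40 x 44 mm, 68 mm high, upright 17 mm through hole, black star screw beyond). It rests on head and boss, the beam bridging 48 to 68 mm above the bench. Origin: underside of the head on its axis; x along the beam to the boss, z up.
- heater_balance (a point): Balance point of the heater, the place to grip (keep within 20 mm of it along the beam). It lies in the middle of the beam's section (beam 14 mm wide, 20 mm high), 58 mm above the heater's underside, 68 mm from the head's axis towards the boss and 132 mm from the hole's axis. Axes as the heater's.
- heater_head (a point): Underside of the reflector head on its axis: 68 mm behind (-x) and 58 mm below the balance point.
- heater_boss (a point): Underside of the clamp boss on the axis of its hole: 132 mm ahead (+x) and 58 mm below the balance point.
- media1_mid (a point): Centre of one of five equal white ceramic grinding cylinders, 28 mm diameter and 28 mm high, 60 g, loose; at the start four stand in a close two-by-two cluster, about 6 mm apart, on the pan's floor and one stands on top of the four. This point is half-way up.
- media2_mid (a point): Centre of another of the five grinding cylinders (same size), half-way up.
- media3_mid (a point): Centre of another of the five grinding cylinders (same size), half-way up.
- media4_mid (a point): Centre of another of the five grinding cylinders (same size), half-way up.
- media5_mid (a point): Centre of another of the five grinding cylinders (same size), half-way up.
- vial: Bystander: amber vial, 22 mm diameter, 43 mm high, on the stand's foot beside the post; origin at its underside.
- spanner: Bystander: small steel spanner, 150 mm long, lying beside the heater's beam on its -y side.
- brush: Bystander: cleaning brush with wooden handle, 120 mm long, lying along x between stand and heater, near the robot.
- beaker: Bystander: small glass beaker, 52 mm diameter, 62 mm high, near the robot at the left; origin at its underside.
- bottle: Bystander: amber bottle, 58 mm diameter, 120 mm high, at the left; origin at its underside.
- vial_rack: Bystander: grey rack of vials, 120 x 60 x 55 mm high, at the right; origin at its underside.
- dish: Bystander: closed glass dish, 80 mm diameter, 18 mm high, beyond the work; origin at its underside.

How it is judged:
On the way, in this order (a step that is already met when the one before it is completed fails the run):
1. the five cylinders lie in one layer in the pan, at least 10 mm clear of one another (x of media1_mid in the frame of stand between -0.081 and 0.081 m and y of media1_mid in the frame of stand between -0.101 and 0.101 m and z of media1_mid in the frame of stand between 0.02 and 0.036 m and horizontal distance between media1_mid and media2_mid above 0.038 m and horizontal distance between each of media1_mid, media2_mid and media3_mid above 0.038 m and horizontal distance between each of media1_mid, media2_mid, media3_mid and media4_mid above 0.038 m and horizontal distance between each of media1_mid, media2_mid, media3_mid, media4_mid and media5_mid above 0.038 m and x of media2_mid in the frame of stand between -0.081 and 0.081 m and y of media2_mid in the frame of stand between -0.101 and 0.101 m and z of media2_mid in the frame of stand between 0.02 and 0.036 m and x of media3_mid in the frame of stand between -0.081 and 0.081 m and y of media3_mid in the frame of stand between -0.101 and 0.101 m and z of media3_mid in the frame of stand between 0.02 and 0.036 m and x of media4_mid in the frame of stand between -0.081 and 0.081 m and y of media4_mid in the frame of stand between -0.101 and 0.101 m and z of media4_mid in the frame of stand between 0.02 and 0.036 m and x of media5_mid in the frame of stand between -0.081 and 0.081 m and y of media5_mid in the frame of stand between -0.101 and 0.101 m and z of media5_mid in the frame of stand between 0.02 and 0.036 m), for 0.3 s.
2. the heater is lifted clear of the bench, level, in the gripper (contact force between heater and the fingers above 1 N and angle between heater_balance's own z axis and vertical below 0.087 rad and height (world z) of each of heater_head, heater_boss above 0.03 m), for 0.2 s.
At the end, for the whole second after the job is handed in: Cylinders in the pan in one layer, centres 38 mm apart or more. Heater held by the gripper alone, within 20 mm of its balance point, still, level within 5 degrees, hole within 12 mm of the post axis, head within 20 mm of mid-pan, boss 4 to 45 mm above the post, stand untouched by it (all of step 1 and angle between heater_balance's own z axis and vertical below 0.087 rad and contact force between heater and the fingers above 1 N and horizontal distance between heater_boss and post_top below 0.012 m and horizontal distance between heater_head and pan_centre below 0.02 m and z of heater_boss in the frame of post_top between 0.004 and 0.045 m and x of the grasp point in the frame of heater_balance between -0.02 and 0.02 m and contact force between heater and stand below 0.1 N and linear speed of heater below 0.02 m/s and angular speed of heater below 0.1 rad/s); the arm keeps its last pose, push and grip.
It fails at once if the heater is tipped more than 20 degrees (angle between heater_balance's own z axis and vertical above 0.35 rad).
It fails at once if another thing on the bench is shifted by more than 30 mm (distance of any of vial, spanner, brush, beaker, bottle, vial_rack, dish from where it was at the start of the episode above 0.03 m).
It also fails if it takes over 64 s, if anything falls off the work surface, if the arm or the gripper's body presses on something with over 40 N, if the wrist force passes 120 N, or if a joint passes its speed limit or range.

## Working session

There is one attempt and no reset: what is moved stays moved. The work goes in short steps, Python scripts to look and compute and a tool call to move; the robot and the scene stay as the last step left them, time stands still between calls to the robot, and variables do not carry over. Pictures are saved under pics/ and viewed, and the job is handed in when it is done.

Besides the shell and the picture viewer there is one more tool, called after "Emit:" as a command line: name --pt "numbers of a row" for each row, then --argument value for the rest. drive_tool: Moves the arm, as the interface text tells. Its arguments: {"type":"object","properties":{"moves":{"type":"array","items":{"type":"array","items":{"type":"number"}}},"squeeze":{"type":"number"}},"required":["moves"]}

```bash
mkdir -p pics; ls
cat > h.py <<'E'
import numpy as np, cv2
from rig import env, capture, calibration, ticket, spotter
def save(n,img): cv2.imwrite('pics/'+n+'.png',cv2.cvtColor(img,cv2.COLOR_RGB2BGR))
def unproj(c,us,vs,ds):
    K=np.array([[c['fx'],0,c['cx']],[0,c['fy'],c['cy']],[0,0,1.]])
    p=np.stack([us,vs],-1).astype(float).reshape(-1,1,2)
    n=cv2.undistortPoints(p,K,np.array([c['k1'],0,0,0.]),None,None).reshape(-1,2)
    X=np.c_[n,np.ones(len(n))]*np.asarray(ds).reshape(-1,1)
    return (X-np.array(c['t']))@np.array(c['R'])
def proj(c,X):
    K=np.array([[c['fx'],0,c['cx']],[0,c['fy'],c['cy']],[0,0,1.]])
    rv=cv2.Rodrigues(np.array(c['R']))[0]
    return cv2.projectPoints(np.atleast_2d(X).astype(float),rv,np.array(c['t'],float),K,np.array([c['k1'],0,0,0.]))[0].reshape(-1,2)
def cloud(name,d,mask=None,c=None):
    c=c or calibration(name)
    m=d>0
    if mask is not None: m&=mask
    v,u=np.nonzero(m)
    return unproj(c,u,v,d[m]),u,v
E
python3 - <<'E'
from h import *
print(env.read_state(), env.tcp_to_grasp)
for n in ['scene','side','wrist']:
    c=calibration(n); p,d=capture(n); save(n+'0',p); np.savez('pics/'+n+'0.npz',p=p,d=d,**c)
    print(n,np.round(-np.array(c['R']).T@np.array(c['t']),3),c['fx'],c['k1'])
E
```

```text
pics
{'clock': 0.0, 'joints': array([ 1.43159493e+00,  3.85575923e-01,  6.63331578e-03, -5.44266694e-04,
       -1.19399607e+00, -2.58609901e-01]), 'qvel': array([ 0.00094911, -0.0008783 ,  0.00038367, -0.00044919, -0.00041468,
        0.00052356]), 'effort': array([-3.65058349e-04, -3.90661132e+01,  1.87408608e+01,  4.21996459e+00,
        1.10484048e-02, -1.85671815e-04]), 'position': array([0.24185737, 0.57565205, 0.22144413]), 'tcp_rot': array([ 9.80262967e-01, -1.97694975e-01, -1.88568549e-04,  1.08435808e-03]), 'wrist_force': array([-0.23450128, -0.16432351,  0.00721421]), 'torque': array([-0.0091193 ,  0.02049452, -0.01261401]), 'finger_gap': 0.9998033733703311} 0.0187
scene [ 1.237 -0.257  0.953] 462.14570179170875 -0.010211297153869219
side [ 0.389 -0.75   0.693] 433.0025741395983 -0.006888299439630052
wrist [0.304 0.55  0.383] 404.0829477521889 0.024505405436997908
```

View pics/scene0.png

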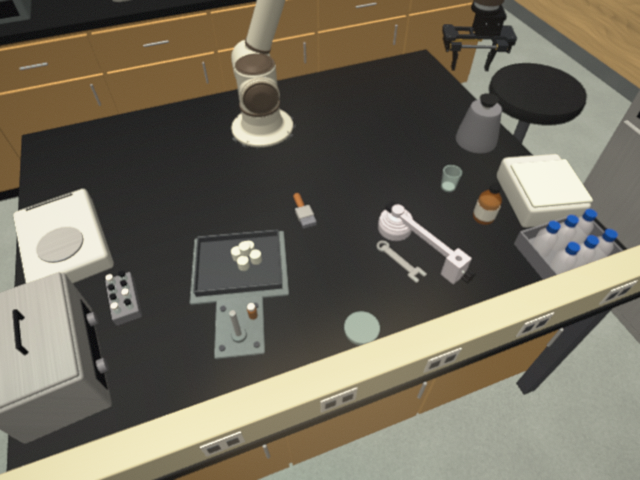

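View pics/side0.png

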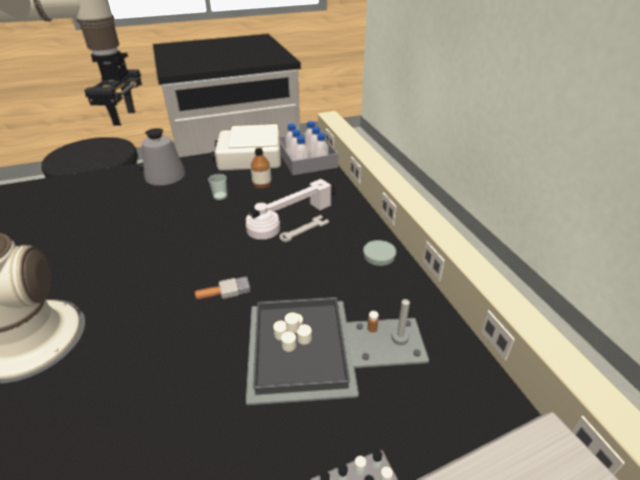

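View pics/wrist0.png

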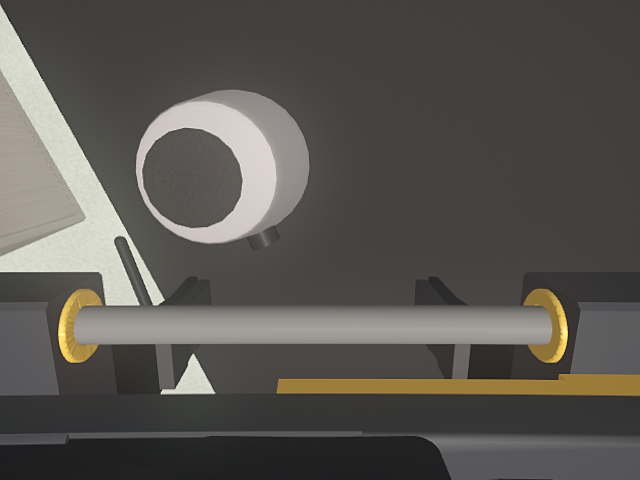

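The scene view shows the pan near (240,262) with the heap at (245,255). The post is at (235,325) with the vial at (252,311), the heater head at (395,225) and the boss at (457,264). The spanner lies on its near side at (400,262). Next I measure these.

Run:
```python
from h import *
for n in ['scene','side']:
    z=np.load('pics/'+n+'0.npz'); c={k:z[k] for k in z.files}; d=z['d']
    for l in ['stand','heater','media1_mid','vial','spanner','brush','beaker','bottle']:
        r=spotter.cut_out(n,l)
        for q in r[:6 if 'media' in l else 1]:
            m=q['pixels']; X,u,v=cloud(n,d,m,c)
            np.savez(f'pics/{n}_{l}.npz',X=X,m=m) if q is r[0] else 0
            print(n,l,round(q['conf'],2),q['bbox'],m.sum(),np.round(np.median(X,0),3),np.round(np.percentile(X,2,0),3),np.round(np.percentile(X,98,0),3))
print(env.read_state()['clock'])
```

```text
scene stand 0.9 [188.7, 229.1, 289.4, 359.0] 8229 [ 0.587 -0.24   0.014] [ 0.433 -0.326  0.008] [ 0.758 -0.101  0.039]
scene heater 0.59 [381.5, 200.4, 475.2, 284.3] 2244 [0.634 0.243 0.054] [0.526 0.171 0.001] [0.778 0.303 0.078]
scene media1_mid 0.53 [239.2, 256.6, 251.4, 266.4] 138 [ 0.546 -0.201  0.041] [ 0.529 -0.214  0.02 ] [ 0.554 -0.189  0.046]
scene vial 0.57 [191.2, 225.9, 287.2, 359.5] 8336 [ 0.587 -0.24   0.014] [ 0.433 -0.326  0.008] [ 0.759 -0.099  0.039]
scene spanner 0.95 [377.1, 241.1, 425.0, 282.1] 406 [0.665 0.176 0.008] [0.586 0.145 0.002] [0.721 0.21  0.013]
scene brush 0.69 [291.0, 193.5, 318.7, 227.0] 417 [ 0.43  -0.001  0.02 ] [ 0.355 -0.02   0.007] [0.466 0.019 0.025]
scene bottle 0.74 [233.0, 246.5, 238.4, 257.8] 83 [ 0.51  -0.213  0.042] [ 0.495 -0.221  0.021] [ 0.519 -0.203  0.046]
side stand 0.79 [247.7, 299.2, 428.3, 402.6] 12658 [ 0.56  -0.254  0.014] [ 0.419 -0.332  0.007] [ 0.748 -0.104  0.038]
side heater 0.72 [245.5, 179.2, 334.7, 240.0] 1895 [0.584 0.219 0.049] [0.507 0.168 0.003] [0.774 0.294 0.077]
side media1_mid 0.5 [298.8, 327.7, 312.9, 343.8] 225 [ 0.536 -0.21   0.041] [ 0.524 -0.216  0.016] [ 0.55  -0.19   0.045]
side media1_mid 0.16 [308.4, 454.4, 398.7, 480.0] 1435 [ 0.541 -0.483  0.038] [ 0.476 -0.51   0.029] [ 0.583 -0.465  0.058]
side vial 0.53 [368.4, 312.2, 377.0, 332.4] 192 [ 0.674 -0.224  0.039] [ 0.667 -0.23   0.013] [ 0.685 -0.213  0.055]
side spanner 0.75 [277.2, 216.5, 327.6, 241.5] 303 [0.651 0.171 0.008] [0.585 0.138 0.001] [0.718 0.207 0.011]
side brush 0.66 [192.5, 277.9, 249.5, 297.7] 672 [ 0.416 -0.007  0.019] [ 0.349 -0.023  0.005] [0.461 0.017 0.023]
side beaker 0.68 [209.3, 176.2, 225.8, 199.0] 353 [0.46  0.411 0.044] [0.439 0.402 0.005] [0.483 0.452 0.064]
side bottle 0.96 [251.2, 145.5, 270.5, 185.5] 603 [0.596 0.437 0.061] [0.571 0.427 0.006] [0.623 0.459 0.121]
0.95
```

Run:
```python
from h import *
import numpy as np
H=[]
img=np.zeros((600,800,3),np.uint8) # x 0.4..0.8 ->cols? 1px=1mm: x->row (x-0.35), y->col
P=[];C=[]
for n in ['scene','side']:
    z=np.load('pics/'+n+'0.npz'); c={k:z[k] for k in z.files}
    X,u,v=cloud(n,z['d'],None,c); P.append(X); C.append(z['p'][v,u])
    # scene rim
    s=X
    rim=(s[:,2]>0.030)&(s[:,2]<0.038)&(s[:,0]>.42)&(s[:,0]<.64)&(s[:,1]<-.09)&(s[:,1]>-.35)
    col=z['p'][v,u].mean(1)<100
    r=s[rim&col]; print(n,'rim',len(r),cv2.minAreaRect(r[:,:2].astype(np.float32)))
    foot=s[(s[:,2]>0.006)&(s[:,2]<0.013)&(s[:,0]>.4)&(s[:,0]<.79)&(s[:,1]<-.09)&(s[:,1]>-.36)]
    print('foot',len(foot),cv2.minAreaRect(foot[:,:2].astype(np.float32)))
    post=s[(s[:,2]>0.06)&(s[:,0]>.6)&(s[:,0]<.8)&(s[:,1]<-.15)&(s[:,1]>-.35)]
    print('post',len(post),np.median(post,0),post.max(0),'top',post[post[:,2]>.11].mean(0))
    w=(s[:,2]>0.025)&(s[:,0]>.44)&(s[:,0]<.64)&(s[:,1]<-.12)&(s[:,1]>-.32)&~col
    for lo,hi in [(.038,.047),(.066,.08)]:
        q=s[w&(s[:,2]>lo)&(s[:,2]<hi)]; print('cyl',lo,len(q),q[:,:2].min(0) if len(q) else '',q[:,:2].max(0) if len(q) else '')
    np.savez('pics/c_'+n,X=s,C=z['p'][v,u])
P=np.vstack(P);C=np.vstack(C)
o=np.argsort(P[:,2]);P=P[o];C=C[o]
# 4 px per mm map of the pan
def mp(name,x0,y0,sc,w,h):
    im=np.zeros((h,w,3),np.uint8)
    r=((P[:,0]-x0)*sc).astype(int); q=((P[:,1]-y0)*sc).astype(int)
    k=(r>=0)&(r<h)&(q>=0)&(q<w)&(P[:,2]<.15)
    for a,b,cc in zip(r[k],q[k],C[k]): cv2.circle(im,(int(b),int(a)),2,[int(t) for t in cc],-1)
    save(name,im)
mp('map_pan',.42,-.34,2000,520,600)
mp('map_heat',.48,.12,2000,500,640-40)
for n,l in [('scene','heater'),('side','heater')]:
    X=np.load(f'pics/{n}_{l}.npz')['X']
    for lo,hi in [(.045,.062),(.062,.07),(.07,.08)]:
        q=X[(X[:,2]>lo)&(X[:,2]<hi)]; print(n,lo,len(q),cv2.minAreaRect(q[:,:2].astype(np.float32)))
```

```text
scene rim 584 ((0.5250272750854492, -0.21091638505458832), (0.2079678624868393, 0.17551198601722717), 75.90520477294922)
foot 3044 ((0.5924270153045654, -0.22393740713596344), (0.26668402552604675, 0.3839702904224396), 89.6999740600586)
post 119 [ 0.72437584 -0.2600703   0.09753539] [ 0.72726737 -0.25353834  0.1203265 ] top [ 0.72074458 -0.26034662  0.11546966]
cyl 0.038 273 [ 0.48483717 -0.22070977] [ 0.55447947 -0.15399184]
cyl 0.066 90 [ 0.50528057 -0.20141117] [ 0.53274519 -0.17485949]
side rim 742 ((0.5241632461547852, -0.2116861343383789), (0.2133023887872696, 0.16812410950660706), 75.68479919433594)
foot 4662 ((0.5941243171691895, -0.23059920966625214), (0.2362435758113861, 0.3450004458427429), 75.67085266113281)
post 179 [ 0.71504127 -0.26544465  0.09423176] [ 0.72371957 -0.25384009  0.11774841] top [ 0.71668968 -0.26256652  0.11477723]
cyl 0.038 430 [ 0.4831197  -0.22301102] [ 0.55018639 -0.16197366]
cyl 0.066 143 [ 0.50419167 -0.20370911] [ 0.53084598 -0.1756774 ]
scene 0.045 561 ((0.6522997617721558, 0.24374137818813324), (0.27704229950904846, 0.06774259358644485), 17.720006942749023)
scene 0.062 503 ((0.6380712985992432, 0.2480185627937317), (0.24807585775852203, 0.0472857728600502), 17.09115219116211)
scene 0.07 329 ((0.6385465860366821, 0.23917880654335022), (0.25129204988479614, 0.045932307839393616), 20.353771209716797)
side 0.045 475 ((0.6489784121513367, 0.2401464432477951), (0.2849612534046173, 0.058109384030103683), 19.47352409362793)
side 0.062 357 ((0.6342477798461914, 0.2457328885793686), (0.2556110918521881, 0.04602983221411705), 18.14048957824707)
side 0.07 221 ((0.6330403089523315, 0.24374347925186157), (0.25375527143478394, 0.04439413547515869), 18.215728759765625)
```

View pics/map_pan.png

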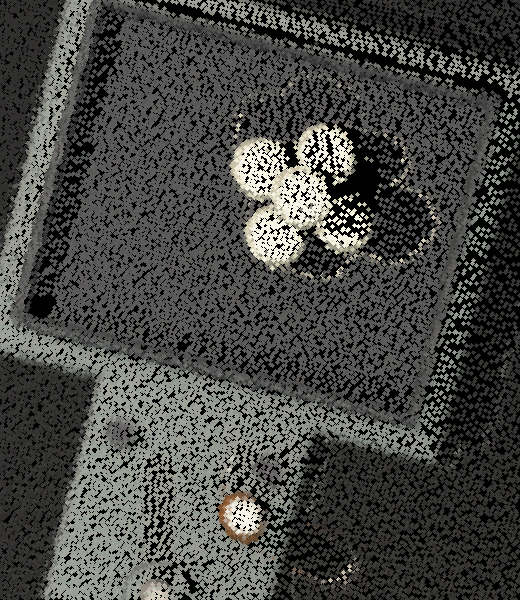

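View pics/map_heat.png

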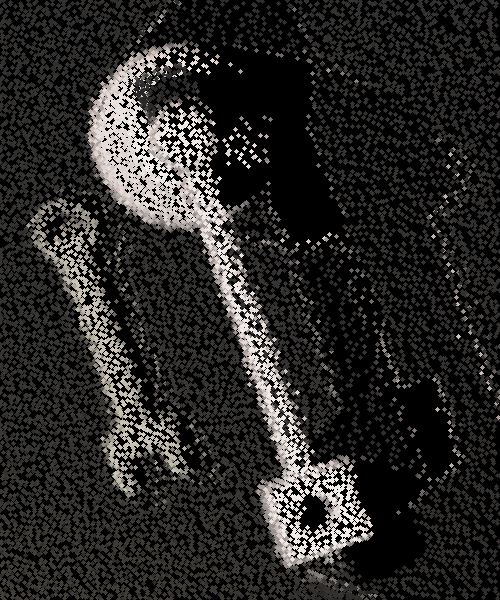

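Stand yaw is about -14.4°, pan centre about (0.525,-0.211) and post about (0.719,-0.261). The heater runs from the head at (0.548,0.211) to the hole at (0.737,0.277), which is 199 mm against the expected 200. The cluster is centred near (0.516,-0.189). First I go over the heap.

Emit:
drive_tool --pt "8.7 3.93 4.28 0 0 0 0" --pt "8.7 3.93 4.28 0 0 0 0" --pt "8.7 3.93 4.28 0 0 0 0" --pt "8.7 3.93 4.28 0 0 0 0" --pt "8.7 3.93 4.28 0 0 0 0" --pt "8.7 3.93 4.28 0 0 0 0" --pt "8.7 3.93 4.28 0 0 0 0" --pt "8.7 3.93 4.28 0 0 0 0" --pt "8.7 3.93 4.28 0 0 0 0" --pt "8.7 3.93 4.28 0 0 0 0" --pt "8.7 3.93 4.28 0 0 0 0" --pt "8.7 3.93 4.28 0 0 0 0" --pt "8.7 3.93 4.28 0 0 0 0" --pt "8.7 3.93 4.28 0 0 0 0"

```text
clock: 2.7
position: [0.5279, -0.2085, 0.2256]
tcp_rot: [0.981, -0.192, 0.006, -0.004]
wrist_force: [1.2, 1.9, 0.7]
finger_gap: 0.999
```

Emit:
drive_tool --pt "7 0 0 0 0 0 0.175" --pt "7 0 0 0 0 0 0.175" --pt "7 0 0 0 0 0 0.175" --pt "7 0 0 0 0 0 0.175" --pt "7 0 0 0 0 0 0.175" --pt "7 0 0 0 0 0 0.175" --pt "7 0 0 0 0 0 0.175" --pt "7 0 0 0 0 0 0.175" --pt "7 0 0 0 0 0 0.175" --pt "7 0 0 0 0 0 0.175" --pt "7 0 0 0 0 0 0"

```text
clock: 4.08
position: [0.5284, -0.2142, 0.2245]
tcp_rot: [-0.452, 0.892, -0.001, 0.006]
wrist_force: [-0.2, -0.3, -0.1]
finger_gap: 0.807
```

```bash
cat >> h.py <<'E'
from scipy.spatial.transform import Rotation as Rot
def state():
    s=env.read_state(); R=Rot.from_quat(s['tcp_rot']).as_matrix()
    psi=np.degrees(np.arctan2(R[1,0],R[0,0])); return s['position'],R,psi,s
def snap(n,tag):
    c=calibration(n); p,d=capture(n); save(tag,p); np.savez('pics/'+tag+'.npz',p=p,d=d,**c)
    return p,d,c
def tops(p,d,c,n,lo,hi,box=(.40,.66,-.36,-.06)):
    X,u,v=cloud(n,d,None,c)
    w=(p[v,u].min(1)>110)&(X[:,2]>lo)&(X[:,2]<hi)&(X[:,0]>box[0])&(X[:,0]<box[1])&(X[:,1]>box[2])&(X[:,1]<box[3])
    m=np.zeros(d.shape,np.uint8); m[v[w],u[w]]=1
    m=cv2.morphologyEx(m,cv2.MORPH_OPEN,np.ones((3,3),np.uint8))
    k,L,st,_=cv2.connectedComponentsWithStats(m)
    lab=L[v,u]; out=[]
    for i in range(1,k):
        if st[i,4]<40: continue
        q=X[lab==i]; (cx,cy),r=cv2.minEnclosingCircle(q[:,:2].astype(np.float32))
        out.append((cx,cy,r,np.median(q[:,2]),st[i,4],q[:,:2].mean(0)))
    return out
def totool(dw,R): return np.round(R.T@np.asarray(dw)*100,2)
E
python3 - <<'E'
from h import *
pos,R,psi,s=state(); print(pos,psi,s['joints'])
p,d,c=snap('wrist','w1')
for o in tops(p,d,c,'wrist',.036,.048)+tops(p,d,c,'wrist',.064,.078): print([np.round(t,4) for t in o])
E
```

```text
[ 0.52843684 -0.21424944  0.22454111] -126.200407285558 [-0.10407705  0.28523288 -0.13181668 -0.00576274 -1.14197351 -0.52541336]
[np.float64(0.5054), np.float64(-0.2102), np.float64(0.0142), np.float64(0.0412), np.int32(818), array([ 0.5052, -0.2108])]
[np.float64(0.4982), np.float64(-0.1781), np.float64(0.0143), np.float64(0.0412), np.int32(740), array([ 0.4973, -0.1786])]
[np.float64(0.5392), np.float64(-0.2032), np.float64(0.0139), np.float64(0.0413), np.int32(707), array([ 0.5396, -0.2042])]
[np.float64(0.5322), np.float64(-0.1693), np.float64(0.0138), np.float64(0.0413), np.int32(468), array([ 0.5341, -0.1667])]
[np.float64(0.5198), np.float64(-0.19), np.float64(0.014), np.float64(0.0693), np.int32(893), array([ 0.5196, -0.1908])]
```

View pics/w1.png

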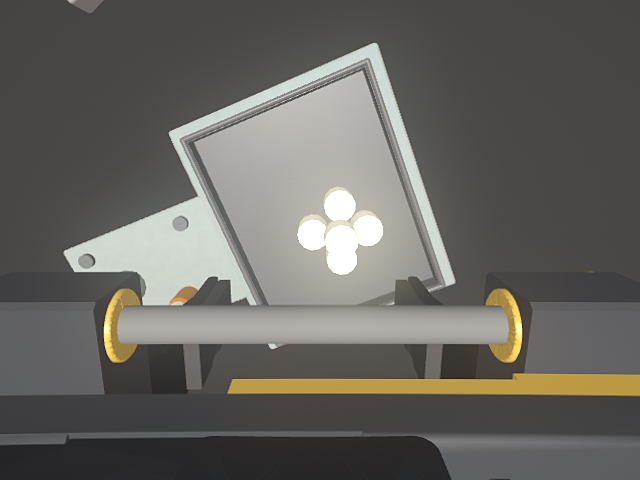

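The wrist view shows the heap with jaws along its diagonal: A at (340,205), E at (341,260), B at (368,230), D at (313,232) and top C at (341,238). I align over C and start down.

Emit:
drive_tool --pt "5 -1.44 2.12 3 0 0 -0.065" --pt "5 0 0 4 0 0 0" --pt "5 0 0 4 0 0 0" --pt "5 0 0 0 0 0 0"

```text
clock: 4.62
position: [0.5226, -0.1893, 0.1137]
tcp_rot: [-0.487, 0.873, -0.003, 0.008]
wrist_force: [0.1, -0.1, -1.3]
finger_gap: 0.584
```

Run:
```python
from h import *
pos,R,psi,s=state(); print(pos,psi)
print(totool(np.array([.5198,-.190,.048])-pos,R), Rot.from_matrix(R.T@ (Rot.from_euler('z',-122.5,degrees=True)*Rot.from_euler('x',180,degrees=True)).as_matrix()).as_rotvec())
```

```text
[ 0.52257536 -0.18933732  0.11371325] -121.64831916649626
[0.28 0.29 6.57] [-0.01275068  0.01146842  0.01479128]
```

Emit:
drive_tool --pt "5 0.25 0.25 3 -0.013 0.011 0.015" --pt "5 0 0 3 0 0 0" --pt "5 0 0 0.4 0 0 0" --pt "5 0 0 0 0 0 0"

```text
clock: 5.12
position: [0.5264, -0.1916, 0.0562]
tcp_rot: [-0.484, 0.875, -0.005, 0.005]
wrist_force: [-0.1, -0.4, 0.5]
finger_gap: 0.574
```

```bash
cat >> h.py <<'E'
def to(x,y,z,psi):
    pos,R,ps,s=state()
    print('pos',np.round(pos,4),'psi',round(ps,1),'t',s['clock'],'move cm',totool(np.array([x,y,z])-pos,R),'rot',np.round(Rot.from_matrix(R.T@ (Rot.from_euler('z',psi,degrees=True)*Rot.from_euler('x',180,degrees=True)).as_matrix()).as_rotvec(),3))
E
python3 - <<'E'
from h import *
to(.5198,-.190,.048,-122.5)
E
```

```text
pos [ 0.5264 -0.1916  0.0562] psi -122.1 t 5.125 move cm [0.22 0.66 0.81] rot [-0.013  0.004  0.007]
```

Emit:
drive_tool --pt "5 0.22 0.66 0.4 -0.013 0.004 0" --pt "5 0 0 0.4 0 0 0" --pt "5 0 0 0 0 0 0"

```text
clock: 5.5
position: [0.5213, -0.1902, 0.0512]
tcp_rot: [-0.485, 0.875, -0.001, 0.002]
wrist_force: [0.4, 0.6, 0.1]
finger_gap: 0.577
```

Run:
```python
from h import *
to(.5198,-.190,.048,-122.5)
```

```text
pos [ 0.5213 -0.1902  0.0512] psi -122.0 t 5.5 move cm [0.07 0.14 0.31] rot [-0.005  0.003  0.008]
```

Emit:
drive_tool --pt "5 0.05 0.15 0.25 0 0 0" --pt "4 0 0 0 0 0 0" --pt "2.4 0 0 0 0 0 0" --pt "2.4 0 0 0 0 0 0" --pt "2.4 0 0 0 0 0 0" --pt "2.4 0 0 0 0 0 0" --squeeze 12

```text
clock: 6.25
position: [0.5198, -0.1898, 0.0487]
tcp_rot: [-0.485, 0.875, -0.002, 0.002]
wrist_force: [0.5, 0.5, 0.0]
finger_gap: 0.318
```

Run:
```python
from h import *
to(.5198,-.190,.1,-122.5)
print(state()[3]['finger_gap']*8.7)
```

```text
pos [ 0.5198 -0.1898  0.0487] psi -122.0 t 6.25 move cm [ 0.   -0.04 -5.13] rot [-0.005  0.003  0.009]
2.7708724189792324
```

Emit:
drive_tool --pt "2.4 0 0 -2.5 0 0 0" --pt "2.4 0 0 -2.5 0 0 0" --pt "2.4 2.7 -2.98 0 0 0 0" --pt "2.4 2.7 -2.98 0 0 0 0" --pt "2.4 0 0 0 0 0 0"

```text
clock: 6.88
position: [0.5418, -0.2685, 0.0999]
tcp_rot: [-0.485, 0.874, -0.001, 0.002]
wrist_force: [-0.3, 0.2, -1.5]
finger_gap: 0.317
```

Run:
```python
from h import *
to(.5417,-.267,.022,-122.5)
```

```text
pos [ 0.5418 -0.2685  0.0999] psi -121.9 t 6.875 move cm [-0.11  0.12  7.79] rot [-0.004  0.002  0.01 ]
```

Emit:
drive_tool --pt "2.4 0 0 3 0 0 0" --pt "2.4 0 0 3 0 0 0" --pt "2.4 0 0 1.2 0 0 0" --pt "2.4 0 0 0 0 0 0"

```text
clock: 7.38
position: [0.5417, -0.2672, 0.0264]
tcp_rot: [-0.485, 0.874, -0.001, 0.002]
wrist_force: [1.0, -0.1, -1.3]
finger_gap: 0.318
```

Run:
```python
from h import *
to(.5417,-.267,.021,-122.5)
```

```text
pos [ 0.5417 -0.2672  0.0264] psi -121.9 t 7.375 move cm [-0.02  0.01  0.54] rot [-0.004  0.003  0.01 ]
```

Lower to about 0.5 mm above the floor, release, and rise.

Emit:
drive_tool --pt "2.4 0 0 0.5 0 0 0" --pt "2.4 0 0 0 0 0 0"

```text
clock: 7.62
position: [0.5429, -0.2671, 0.0229]
tcp_rot: [-0.486, 0.874, -0.002, 0.003]
wrist_force: [0.3, 0.1, 0.5]
finger_gap: 0.319
```

Emit:
drive_tool --pt "3.2 0 0 0 0 0 0" --pt "4.2 0 0 0 0 0 0" --pt "4.8 0 0 0 0 0 0" --pt "4.8 0 0 -3 0 0 0" --pt "4.8 0 0 -5 0 0 0" --pt "4.8 0 0 -4 0 0 0" --pt "4.8 0 0 0 0 0 0"

```text
clock: 8.5
position: [0.5427, -0.2675, 0.1484]
tcp_rot: [-0.486, 0.874, -0.004, 0.004]
wrist_force: [-0.7, 0.6, -0.6]
finger_gap: 0.548
```

Run:
```python
from h import *
p,d,c=snap('wrist','w2')
for o in tops(p,d,c,'wrist',.036,.048): print([np.round(t,4) for t in o])
p,d,c=snap('scene','s2')
for o in tops(p,d,c,'scene',.036,.048): print([np.round(t,4) for t in o])
to(.5,-.217,.1,-122.5)
```

```text
[np.float64(0.5442), np.float64(-0.2679), np.float64(0.0141), np.float64(0.0413), np.int32(1235), array([ 0.5436, -0.2685])]
[np.float64(0.5058), np.float64(-0.2101), np.float64(0.014), np.float64(0.0412), np.int32(949), array([ 0.5034, -0.2113])]
[np.float64(0.5394), np.float64(-0.214), np.float64(0.008), np.float64(0.041), np.int32(212), array([ 0.5384, -0.2137])]
[np.float64(0.4989), np.float64(-0.189), np.float64(0.008), np.float64(0.0407), np.int32(210), array([ 0.4985, -0.1888])]
[np.float64(0.5146), np.float64(-0.1711), np.float64(0.0309), np.float64(0.0431), np.int32(172), array([ 0.5169, -0.1721])]
[np.float64(0.5214), np.float64(-0.2022), np.float64(0.0309), np.float64(0.0432), np.int32(167), array([ 0.5243, -0.2044])]
[np.float64(0.5447), np.float64(-0.2657), np.float64(0.0139), np.float64(0.0428), np.int32(86), array([ 0.5452, -0.2653])]
pos [ 0.5404 -0.2666  0.1446] psi -121.9 t 8.6 move cm [-2.07  6.07  4.45] rot [-0.003  0.002  0.01 ]
```

View pics/w2.png

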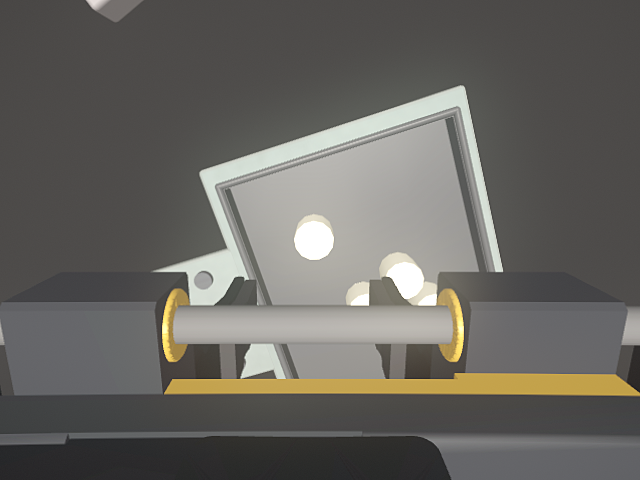

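C (at 314,238 in the picture) stands upright at (0.544,-0.268), clear of the rest. Now A, gripped 5 mm off-centre outward so the fingers clear B and D.

Run:
```python
from h import *
to(.5029,-.2143,.08,-122.5)
```

```text
pos [ 0.5404 -0.2666  0.1446] psi -121.9 t 8.6 move cm [-2.45  5.97  6.45] rot [-0.003  0.002  0.01 ]
```

Emit:
drive_tool --pt "4.3 -1.22 2.98 1 0 0 0.01" --pt "4.3 -1.22 2.98 1 0 0 0" --pt "4.3 0 0 3 0 0 0" --pt "4.3 0 0 0 0 0 0" --pt "4.3 0 0 0 0 0 0"

```text
clock: 9.22
position: [0.4981, -0.2123, 0.0876]
tcp_rot: [-0.48, 0.877, 0.003, -0.003]
wrist_force: [1.0, -0.9, 0.2]
finger_gap: 0.495
```

Run:
```python
from h import *
to(.5029,-.2143,.02,-122.5)
```

```text
pos [ 0.4981 -0.2123  0.0876] psi -122.6 t 9.225 move cm [-0.11 -0.56  6.76] rot [ 0.008 -0.002 -0.001]
```

Emit:
drive_tool --pt "4.3 -0.1 -0.5 1 0.008 -0.002 0" --pt "4.3 0 0 1.6 0 0 0" --pt "4.3 0 0 0 0 0 0"

```text
clock: 9.6
position: [0.505, -0.2153, 0.0616]
tcp_rot: [-0.48, 0.877, -0.001, 0.002]
wrist_force: [0.2, -0.5, 0.2]
finger_gap: 0.494
```

Run:
```python
from h import *
to(.5029,-.2143,.02,-122.5)
```

```text
pos [ 0.505  -0.2153  0.0616] psi -122.6 t 9.6 move cm [0.03 0.25 4.16] rot [-0.004  0.001 -0.002]
```

Emit:
drive_tool --pt "4.3 0.03 0.22 0.8 -0.003 0 0" --pt "4.3 0 0 1.4 0 0 0" --pt "4.3 0 0 1.2 0 0 0" --pt "4.3 0 0 0.4 0 0 0" --pt "4.3 0 0 0 0 0 0"

```text
clock: 10.22
position: [0.504, -0.2148, 0.0218]
tcp_rot: [-0.48, 0.877, -0.001, 0.001]
wrist_force: [-1.1, -0.5, 0.2]
finger_gap: 0.494
```

Run:
```python
from h import *
to(.5029,-.2143,.02,-122.5)
```

```text
pos [ 0.504  -0.2148  0.0218] psi -122.6 t 10.225 move cm [0.02 0.11 0.18] rot [-0.003  0.002 -0.002]
```

Emit:
drive_tool --pt "2.4 0 0.1 0 0 0 0" --pt "2.4 0 0 0 0 0 0" --pt "2.4 0 0 0 0 0 0" --pt "2.4 0 0 0 0 0 0" --pt "2.4 0.8 0 0 0 0 0" --pt "2.4 0.9 0 0 0 0 0" --pt "2.4 0.9 0 0 0 0 0" --pt "2.4 0 0 0 0 0 0"

```text
clock: 11.22
position: [0.4882, -0.2379, 0.0226]
tcp_rot: [-0.48, 0.877, -0.001, 0.002]
wrist_force: [0.4, -0.0, -1.0]
finger_gap: 0.32
```

Run:
```python
from h import *
to(.489,-.236,.02,-122.5); print(state()[3]['finger_gap']*87, state()[3]['wrist_force'])
```

```text
pos [ 0.4882 -0.2379  0.0226] psi -122.7 t 11.225 move cm [-0.21  0.04  0.26] rot [-0.004  0.003 -0.003]
27.876744169671504 [ 0.37131119 -0.00881371 -1.03788752]
```

Emit:
drive_tool --pt "3.2 0 0 0 0 0 0" --pt "4.3 0 0 0 0 0 0" --pt "4.3 0 0 0 0 0 0" --pt "4.3 0 0 -3 0 0 0" --pt "4.3 0 0 -4 0 0 0" --pt "4.3 -4.3 0 0 0 0 0" --pt "4.3 -4.3 0 0 0 0 0" --pt "4.3 0 0 0 0 0 0" --pt "4.3 0 0 0 0 0 0"

```text
clock: 12.35
position: [0.5363, -0.1632, 0.0955]
tcp_rot: [-0.48, 0.877, -0.001, 0.003]
wrist_force: [-0.3, -1.0, -0.3]
finger_gap: 0.496
```

Run:
```python
from h import *
to(.5347,-.1658,.06,-122.5)
p,d,c=snap('wrist','w3')
for o in tops(p,d,c,'wrist',.036,.048): print([np.round(t,4) for t in o])
p,d,c=snap('side','sd3')
for o in tops(p,d,c,'side',.036,.048): print([np.round(t,4) for t in o])
```

```text
pos [ 0.5363 -0.1632  0.0955] psi -122.6 t 12.35 move cm [0.32 0.01 3.55] rot [-0.005  0.004 -0.002]
[np.float64(0.5438), np.float64(-0.2678), np.float64(0.0141), np.float64(0.0412), np.int32(2520), array([ 0.5432, -0.2675])]
[np.float64(0.4912), np.float64(-0.2346), np.float64(0.0139), np.float64(0.0412), np.int32(2386), array([ 0.4913, -0.2345])]
[np.float64(0.5391), np.float64(-0.2033), np.float64(0.0143), np.float64(0.0412), np.int32(2052), array([ 0.5384, -0.2035])]
[np.float64(0.4982), np.float64(-0.1782), np.float64(0.0142), np.float64(0.0411), np.int32(2060), array([ 0.4982, -0.1787])]
[np.float64(0.5319), np.float64(-0.1694), np.float64(0.0139), np.float64(0.0413), np.int32(1877), array([ 0.5313, -0.1701])]
[np.float64(0.5287), np.float64(-0.1684), np.float64(0.0146), np.float64(0.0427), np.int32(133), array([ 0.5291, -0.1707])]
[np.float64(0.4964), np.float64(-0.1766), np.float64(0.0149), np.float64(0.0427), np.int32(141), array([ 0.4957, -0.1792])]
[np.float64(0.5371), np.float64(-0.2024), np.float64(0.0151), np.float64(0.0426), np.int32(145), array([ 0.5367, -0.2041])]
[np.float64(0.4894), np.float64(-0.233), np.float64(0.0153), np.float64(0.0426), np.int32(161), array([ 0.4886, -0.2358])]
[np.float64(0.5417), np.float64(-0.2673), np.float64(0.014), np.float64(0.0425), np.int32(158), array([ 0.5406, -0.269 ])]
```

View pics/w3.png

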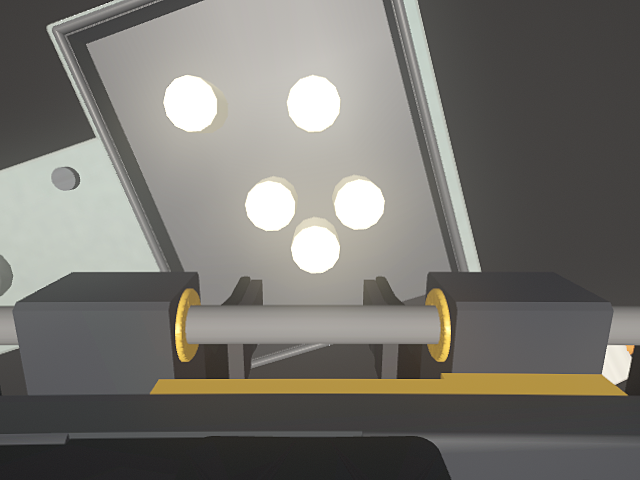

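A (314,103) and C (190,103) are clear. E (316,247) is still 6 mm from B (359,203) and D (270,204). I go down on E with an outward offset.

Emit:
drive_tool --pt "4.3 0.25 0 1.5 -0.005 0.004 0" --pt "4.3 0 0 2 0 0 0" --pt "4.3 0 0 0 0 0 0"

```text
clock: 12.82
position: [0.5326, -0.1679, 0.0577]
tcp_rot: [-0.478, 0.878, 0.001, -0.001]
wrist_force: [-0.7, -0.6, 0.6]
finger_gap: 0.498
```

Run:
```python
from h import *
to(.5346,-.165,.02,-122.5)
```

```text
pos [ 0.5326 -0.1679  0.0577] psi -122.9 t 12.825 move cm [-0.36 -0.02  3.76] rot [ 0.003 -0.002 -0.007]
```

Emit:
drive_tool --pt "4.3 -0.36 0 0.2 0.002 0 0" --pt "4.3 0 0 0 0 0 0" --pt "4.3 0 0 1.4 0 0 0" --pt "4.3 0 0 1.4 0 0 0" --pt "4.3 0 0 0.6 0 0 0" --pt "4.3 0 0 0 0 0 0"

```text
clock: 13.58
position: [0.5348, -0.1653, 0.0195]
tcp_rot: [-0.478, 0.878, -0.0, -0.001]
wrist_force: [0.4, -0.1, 0.5]
finger_gap: 0.495
```

Run:
```python
from h import *
to(.5346,-.165,.02,-122.5)
```

```text
pos [ 0.5348 -0.1653  0.0195] psi -122.9 t 13.575 move cm [-0.02  0.03 -0.05] rot [-0.    -0.002 -0.007]
```

Emit:
drive_tool --pt "2.4 0 0 -0.1 0 0 0" --pt "2.4 0 0 0 0 0 0" --pt "2.4 0 0 0 0 0 0" --pt "2.4 0 0 0 0 0 0" --pt "2.4 -0.8 0 0 0 0 0" --pt "2.4 -0.8 0 0 0 0 0" --pt "2.4 -0.7 0 0 0 0 0" --pt "2.4 0 0 0 0 0 0"

```text
clock: 14.58
position: [0.5492, -0.1443, 0.0214]
tcp_rot: [-0.478, 0.878, -0.001, 0.0]
wrist_force: [0.5, -0.7, -1.2]
finger_gap: 0.318
```

Emit:
drive_tool --pt "3.2 0 0 0 0 0 0" --pt "4.3 0 0 0 0 0 0" --pt "4.3 0 0 0 0 0 0" --pt "5 0 0 -3 0 0 0" --pt "6 0 0 -6 0 0 0" --pt "6 -4 0 -6 0 0 0" --pt "6 0 0 0 0 0 0" --pt "6 0 0 0 0 0 0"

```text
clock: 15.58
position: [0.5677, -0.1146, 0.1681]
tcp_rot: [-0.477, 0.879, -0.0, -0.001]
wrist_force: [-0.6, 0.7, -0.7]
finger_gap: 0.685
```

Run:
```python
from h import *
to(.6127,.233,.12,-160.7)
for n in ['wrist','side','scene']:
    p,d,c=snap(n,n+'4')
    O=tops(p,d,c,n,.036,.048)
    for o in O: print([np.round(t,4) for t in o])
    q=np.array([o[:2] for o in O]); from scipy.spatial.distance import pdist; print(n,len(q),pdist(q).min())
```

```text
pos [ 0.5677 -0.1146  0.1681] psi -123.0 t 15.575 move cm [-31.61  15.15   4.76] rot [-0.    -0.002  0.658]
[np.float64(0.5438), np.float64(-0.2677), np.float64(0.014), np.float64(0.0412), np.int32(1582), array([ 0.5439, -0.2669])]
[np.float64(0.4913), np.float64(-0.2344), np.float64(0.014), np.float64(0.0412), np.int32(1541), array([ 0.4918, -0.2336])]
[np.float64(0.4982), np.float64(-0.178), np.float64(0.014), np.float64(0.0412), np.int32(1350), array([ 0.4985, -0.1781])]
[np.float64(0.539), np.float64(-0.203), np.float64(0.0139), np.float64(0.0412), np.int32(1342), array([ 0.5389, -0.203 ])]
[np.float64(0.5465), np.float64(-0.1495), np.float64(0.014), np.float64(0.0411), np.int32(1180), array([ 0.5464, -0.1497])]
wrist 5 0.047832002552198515
[np.float64(0.544), np.float64(-0.1493), np.float64(0.0142), np.float64(0.0427), np.int32(122), array([ 0.5438, -0.1502])]
[np.float64(0.4956), np.float64(-0.1775), np.float64(0.0148), np.float64(0.0427), np.int32(143), array([ 0.4956, -0.1794])]
[np.float64(0.5377), np.float64(-0.203), np.float64(0.0149), np.float64(0.0427), np.int32(144), ar
[... 240 characters left out ...]
158), array([ 0.5412, -0.2696])]
side 5 0.04927995216719289
[np.float64(0.4978), np.float64(-0.1762), np.float64(0.0147), np.float64(0.0435), np.int32(87), array([ 0.5002, -0.1767])]
[np.float64(0.4915), np.float64(-0.2325), np.float64(0.0148), np.float64(0.0431), np.int32(90), array([ 0.4931, -0.2322])]
[np.float64(0.5471), np.float64(-0.1476), np.float64(0.0144), np.float64(0.0429), np.int32(85), array([ 0.5489, -0.1469])]
[np.float64(0.5396), np.float64(-0.2016), np.float64(0.014), np.float64(0.043), np.int32(94), array([ 0.5411, -0.2011])]
[np.float64(0.5436), np.float64(-0.2666), np.float64(0.0153), np.float64(0.0435), np.int32(83), array([ 0.5455, -0.2658])]
scene 5 0.04892744112911173
```

View pics/wrist4.png

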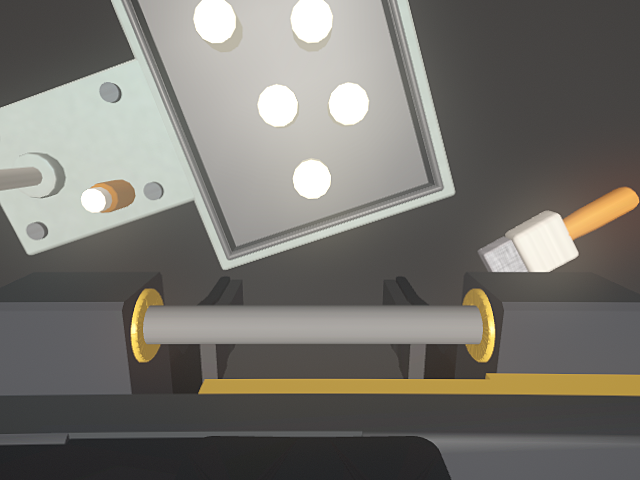

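The cylinders are in one layer, with a smallest centre distance of about 48 mm in all three cameras (C 215,20; A 312,20; D 278,105; B 349,104; E 312,179). Now the heater.

Emit:
drive_tool --pt "6 -4.5 2.16 0 0 0 0" --pt "6 -4.5 2.16 0 0 0 0" --pt "6 -4.5 2.16 0 0 0 0" --pt "6 -4.5 2.16 0 0 0 0" --pt "6 -4.5 2.16 0 0 0 0" --pt "6 -4.5 2.16 0 0 0 0" --pt "6 -4.5 2.16 0 0 0 0" --pt "6 0 0 0 0 0 0.165" --pt "6 0 0 0 0 0 0.165" --pt "6 0 0 0 0 0 0.165" --pt "6 0 0 0 0 0 0.165" --pt "6 0 0 0 0 0 0"

```text
clock: 17.23
position: [0.608, 0.2342, 0.1452]
tcp_rot: [-0.152, 0.988, -0.006, -0.018]
wrist_force: [0.2, 0.1, -0.7]
finger_gap: 0.69
```

Run:
```python
from h import *
to(.6127,.233,.12,-160.7)
for n in ['wrist','scene','side']:
    p,d,c=snap(n,n+'5')
    X,u,v=cloud(n,d,None,c)
    k=(X[:,0]>.49)&(X[:,0]<.82)&(X[:,1]>.14)&(X[:,1]<.34)&(p[v,u].min(1)>100)
    b=X[k&(X[:,2]>.064)&(X[:,2]<.071)]
    # beam region between head and boss
    a=np.radians(19.3); e=np.array([np.cos(a),np.sin(a)]); h=np.array([.5485,.2105])
    t=(b[:,:2]-h)@e; m=(t>.052)&(t<.17); bb=b[m]
    l=cv2.fitLine(bb[:,:2].astype(np.float32),cv2.DIST_HUBER,0,.001,.001).ravel()
    bo=b[(t>.175)&(t<.23)]
    print(n,len(bb),'beam yaw',np.degrees(np.arctan(l[1]/l[0])),'pt',l[2:],'z',np.median(bb[:,2]),'boss',len(bo), cv2.minAreaRect(bo[:,:2].astype(np.float32)) if len(bo)>5 else '')
```

```text
pos [0.608  0.2342 0.1452] psi -162.5 t 17.225 move cm [-0.51 -0.24  2.51] rot [-0.006 -0.038 -0.031]
wrist 2247 beam yaw 19.664646 pt [0.63645977 0.24193671] z 0.06727375593473524 boss 0 
scene 218 beam yaw 17.661802 pt [0.6703315 0.2532026] z 0.06858295708841125 boss 235 ((0.73440021276474, 0.2778390944004059), (0.04565969854593277, 0.04653270170092583), 22.068313598632812)
side 153 beam yaw 20.372822 pt [0.66535455 0.25150627] z 0.0684735313745883 boss 124 ((0.7344303131103516, 0.2785165309906006), (0.04210822656750679, 0.04865100234746933), 17.929655075073242)
```

View pics/wrist5.png

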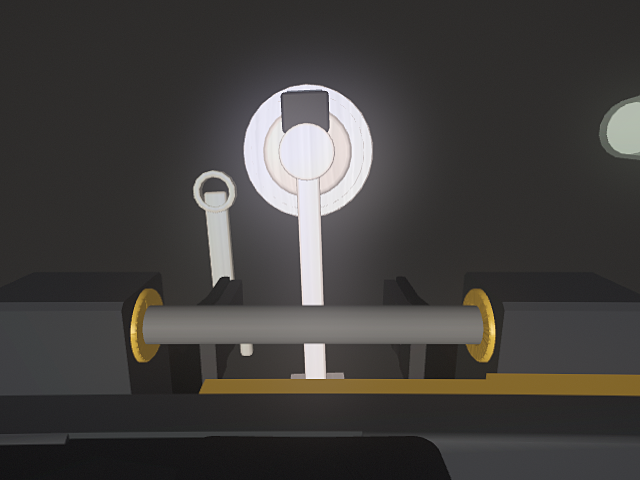

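Run:
```python
from h import *
z=np.load('pics/wrist5.npz'); c={k:z[k] for k in z.files}; p,d=z['p'],z['d']
X,u,v=cloud('wrist',d,None,c)
k=(v<222)&(u>235)&(u<380)&(X[:,2]>.015)
for lo,hi in [(.015,.03),(.03,.045),(.045,.06),(.06,.07),(.07,.08),(.015,.08)]:
    q=X[k&(X[:,2]>lo)&(X[:,2]<hi)]
    if len(q)>20: print(lo,len(q),np.median(q[:,2]),cv2.minEnclosingCircle(q[:,:2].astype(np.float32)))
l=np.array([np.cos(np.radians(19.6)),np.sin(np.radians(19.6))])
for n in ['scene5','side5']:
    z=np.load(f'pics/{n}.npz'); c={k:z[k] for k in z.files}
    X,u,v=cloud(n,z['d'],None,c)
    q=X[(X[:,2]>.072)&(X[:,2]<.08)&(X[:,0]>.48)&(X[:,0]<.63)&(X[:,1]>.12)&(X[:,1]<.3)]
    print(n,len(q),cv2.minEnclosingCircle(q[:,:2].astype(np.float32)))
```

```text
0.015 331 0.02457472811089894 ((0.5496487617492676, 0.21078278124332428), 0.04488668218255043)
0.03 4204 0.03741983860980609 ((0.5497437715530396, 0.21096496284008026), 0.042189229279756546)
0.045 3782 0.05481776489182487 ((0.5495326519012451, 0.2111295610666275), 0.0355861634016037)
0.06 1054 0.06724230524991141 ((0.5523331165313721, 0.2130071073770523), 0.03837067261338234)
0.07 4144 0.07452109850581061 ((0.5399829745292664, 0.20790357887744904), 0.025579391047358513)
0.015 13515 0.055388561630577135 ((0.5496487617492676, 0.21078278124332428), 0.04488668218255043)
scene5 154 ((0.5745735764503479, 0.22003473341464996), 0.05917918309569359)
side5 124 ((0.5649954676628113, 0.21280407905578613), 0.052219685167074203)
```

Run:
```python
from h import *
to(.6138,.2338,.10,-160.4)
```

```text
pos [0.6083 0.2345 0.146 ] psi -162.4 t 17.375 move cm [-0.68 -0.2   4.58] rot [-0.006 -0.037 -0.035]
```

Emit:
drive_tool --pt "5 -0.5 -0.2 1 -0.006 -0.037 -0.035" --pt "5 0 0 2.5 0 0 0" --pt "5 0 0 0 0 0 0"

```text
clock: 17.75
position: [0.6138, 0.2336, 0.1103]
tcp_rot: [-0.173, 0.985, 0.0, 0.001]
wrist_force: [-0.9, 0.7, 0.0]
finger_gap: 0.58
```

Run:
```python
from h import *
to(.6138,.2338,.039,-160.4)
```

```text
pos [0.6138 0.2336 0.1103] psi -160.1 t 17.75 move cm [0.01 0.02 7.13] rot [0.    0.002 0.005]
```

Emit:
drive_tool --pt "5 0 0 2 0 0 0.005" --pt "5 0 0 2 0 0 0" --pt "5 0 0 2 0 0 0" --pt "5 0 0 0.8 0 0 0" --pt "5 0 0 0 0 0 0"

```text
clock: 18.38
position: [0.6184, 0.2354, 0.0469]
tcp_rot: [-0.173, 0.985, 0.001, 0.006]
wrist_force: [0.5, -0.2, 0.2]
finger_gap: 0.574
```

Run:
```python
from h import *
to(.6138,.2338,.039,-160.4)
```

```text
pos [0.6184 0.2354 0.0469] psi -160.0 t 18.375 move cm [0.5  0.01 0.78] rot [0.    0.012 0.006]
```

Emit:
drive_tool --pt "5 0.5 0 0.4 0 0.012 0.006" --pt "5 0 0 0.4 0 0 0" --pt "5 0 0 0 0 0 0" --pt "5 0 0 0 0 0 0"

```text
clock: 18.88
position: [0.6148, 0.2344, 0.0411]
tcp_rot: [-0.17, 0.985, 0.001, 0.002]
wrist_force: [-0.4, 0.3, 0.1]
finger_gap: 0.573
```

Run:
```python
from h import *
to(.6138,.2338,.039,-160.4)
```

```text
pos [0.6148 0.2344 0.0411] psi -160.4 t 18.875 move cm [ 0.12 -0.02  0.21] rot [0.001 0.004 0.001]
```

Close firmly on the beam.

Emit:
drive_tool --pt "5 0.1 0 0.15 0 0.004 0" --pt "3 0 0 0 0 0 0" --pt "1 0 0 0 0 0 0" --pt "1 0 0 0 0 0 0" --pt "1 0 0 0 0 0 0" --pt "1 0 0 0 0 0 0" --pt "1 0 0 0 0 0 0" --squeeze 50

```text
clock: 19.75
position: [0.6138, 0.2345, 0.0397]
tcp_rot: [-0.171, 0.985, 0.001, -0.0]
wrist_force: [-0.6, 0.1, 0.9]
finger_gap: 0.156
```

Run:
```python
from h import *
to(.6138,.2338,.039,-160.4); s=state()[3]; print(s['finger_gap']*87,s['wrist_force'],s['torque'])
```

```text
pos [0.6138 0.2345 0.0397] psi -160.3 t 19.75 move cm [ 0.03 -0.06  0.07] rot [ 0.001 -0.     0.001]
13.528647961929357 [-0.57866807  0.09550321  0.87997965] [ 0.00957513 -0.16860155  0.03929599]
```

Gripped at 13.5 mm. A short slow lift comes first, then a check.

Emit:
drive_tool --pt "1 0 0 -0.5 0 0 0" --pt "1 0 0 -0.8 0 0 0" --pt "1 0 0 -1 0 0 0" --pt "1 0 0 0 0 0 0" --pt "1 0 0 0 0 0 0"

```text
clock: 20.38
position: [0.609, 0.2319, 0.0579]
tcp_rot: [-0.169, 0.986, -0.001, -0.007]
wrist_force: [-0.3, 0.0, -8.5]
finger_gap: 0.155
```

```bash
cat >> h.py <<'E'
def heater_tilt(n,tag,box,zr):
    p,d,c=snap(n,tag); X,u,v=cloud(n,d,None,c)
    k=(X[:,0]>box[0])&(X[:,0]<box[1])&(X[:,1]>box[2])&(X[:,1]<box[3])&(X[:,2]>zr[0])&(X[:,2]<zr[1])&(p[v,u].min(1)>100)
    return p,X[k],p[v,u][k]
E
python3 - <<'E'
from h import *
to(.6138,.2338,.17,-160.4); s=state()[3]; print(s['finger_gap']*87,s['wrist_force'],s['torque'])
for n in ['side','scene','wrist']:
    p,d,c=snap(n,n+'6')
E
```

```text
pos [0.609  0.2319 0.0579] psi -160.5 t 20.375 move cm [ -0.36   0.03 -11.22] rot [ 0.001 -0.014 -0.002]
13.527468670083664 [-0.26613228  0.01857136 -8.46592189] [ 0.10399431 -0.19159947  0.01308283]
```

View pics/side6.png

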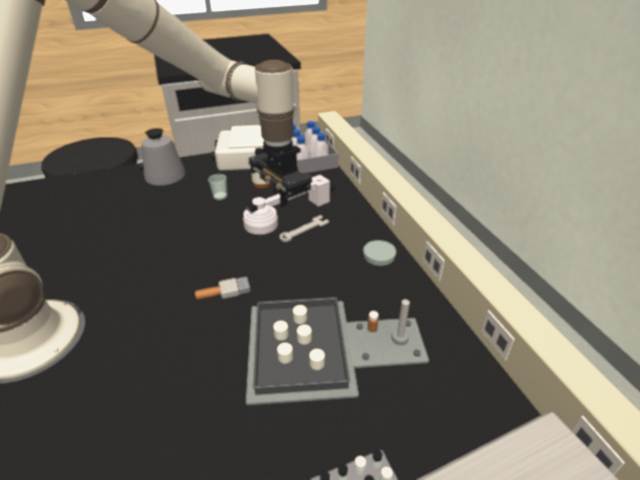

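The heater is up, held at 13.5 mm opening with 8.5 N on the wrist. It stays level in the side view (head 260,219; boss 320,190). I continue up.

Emit:
drive_tool --pt "1 -0.3 0 -2 0 -0.014 0" --pt "1 0 0 -2.5 0 0 0" --pt "1 0 0 -2.5 0 0 0" --pt "1 0 0 -2.5 0 0 0" --pt "1 0 0 -2 0 0 0" --pt "1 0 0 0 0 0 0" --pt "1 0 0 0 0 0 0"

```text
clock: 21.4
position: [0.6129, 0.233, 0.1831]
tcp_rot: [-0.169, 0.986, 0.001, 0.004]
wrist_force: [-0.7, 0.1, -10.1]
finger_gap: 0.157
```

Run:
```python
from h import *
to(.6138,.2338,.177,-160.4)
pos,R,ps,s=state(); print(s['finger_gap']*87,s['wrist_force'],s['torque'])
for n in ['side','scene','wrist']:
    p,X,col=heater_tilt(n,n+'7',(.45,.85,.1,.4),(.12,.24))
    # tool-frame-ish coordinates along beam (from balance toward boss)
    e=-R[:2,0]; e=e/np.linalg.norm(e); f=np.array([-e[1],e[0]])
    t=(X[:,:2]-pos[:2])@e; w=(X[:,:2]-pos[:2])@f
    b=(abs(w)<.03)&(t>.108)&(t<.16); print(n,'boss n',b.sum(),'ztop',np.percentile(X[b,2],[50,90,97]) if b.any() else '')
    b=(abs(w)<.012)&(t>.02)&(t<.105)&(X[:,2]<.215); 
    if b.sum()>20: print(' beam slope',np.polyfit(t[b],X[b,2],1), np.polyfit(t[b],w[b],1))
    b=(abs(w)<.03)&(t<-.05)&(t>-.12)&(X[:,2]>.19-.02); print(' head',b.sum(),np.percentile(X[b,2],[50,90,97]) if b.any() else '')
```

```text
pos [0.6129 0.233  0.1831] psi -160.5 t 21.4 move cm [-0.1   0.04  0.61] rot [ 0.001  0.008 -0.002]
13.657900503671636 [ -0.71200656   0.09489928 -10.10190094] [ 0.04884771 -0.0515676  -0.02509005]
side boss n 543 ztop [0.18396289 0.21374555 0.214677  ]
 beam slope [0.03402599 0.20005881] [ 0.00491462 -0.005578  ]
 head 486 [0.19583488 0.21971096 0.22097019]
scene boss n 815 ztop [0.19980959 0.21516951 0.21623936]
 beam slope [0.00818501 0.20738367] [-0.02015015 -0.002271  ]
 head 46 [0.18281314 0.19027649 0.19340546]
wrist boss n 0 ztop 
 head 20170 [0.19936412 0.21820469 0.21869503]
```

View pics/wrist7.png

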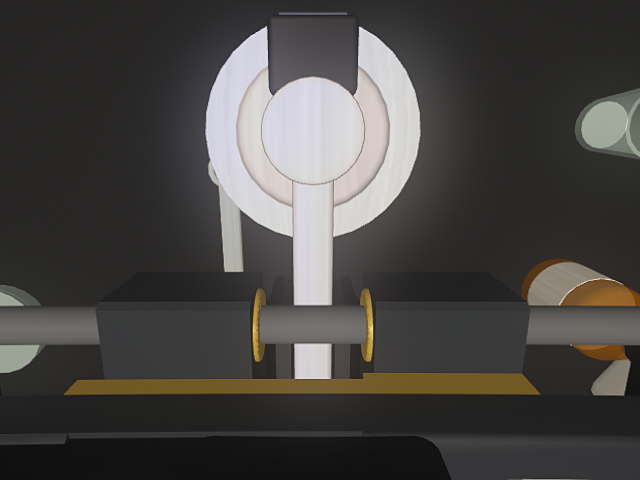

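View pics/scene7.png

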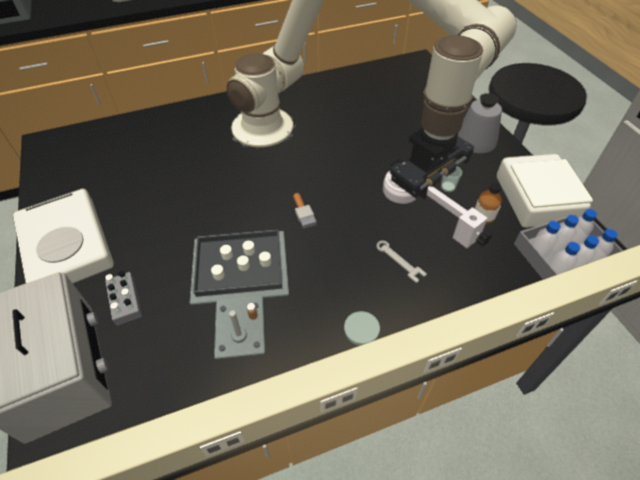

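The wrist view shows the head (313,130) and beam upright and centred between the fingers. Measured head and boss tops differ from level by about 1°. Now I carry it across at height and check on the way.

Emit:
drive_tool --pt "1 0.5 -1.2 0 0 0.008 0" --pt "1 1 -2.4 0 0 0 0" --pt "1 1.3 -3.2 0 0 0 0" --pt "1 1.3 -3.2 0 0 0 0" --pt "1 1.3 -3.2 0 0 0 0" --pt "1 1.3 -3.2 0 0 0 0" --pt "1 1 -2.4 0 0 0 0" --pt "1 0.5 -1.2 0 0 0 0" --pt "1 0 0 0 0 0 0"

```text
clock: 22.68
position: [0.5971, -0.002, 0.1798]
tcp_rot: [-0.166, 0.986, -0.002, -0.005]
wrist_force: [-0.6, 0.1, -9.4]
finger_gap: 0.157
```

Run:
```python
from h import *
to(.5911,-.2287,.183,-194.4)
pos,R,ps,s=state(); print(s['finger_gap']*87,s['wrist_force'],s['torque'],s['joints'])
```

```text
pos [ 0.5971 -0.002   0.1798] psi -160.8 t 22.675 move cm [  8.   -21.22  -0.19] rot [-0.005 -0.01   0.586]
13.682730014997835 [-0.55643762  0.10872215 -9.43100197] [ 0.21735176 -0.33236658  0.02056609] [ 0.26901082  0.37520887 -0.11995052  0.00309641 -1.08655391 -1.50699359]
```

Emit:
drive_tool --pt "1 0.5 -1.2 -0.3 -0.005 -0.01 0" --pt "1 0.9 -2.4 0 0 0 0" --pt "1 1.2 -3.2 0 0 0 0" --pt "1 1.2 -3.2 0 0 0 0" --pt "1 1.2 -3.2 0 0 0 0" --pt "1 1.2 -3.2 0 0 0 0" --pt "1 0.9 -2.4 0 0 0 0" --pt "1 0.5 -1.2 0 0 0 0" --pt "1 0 0 0 0 0 0"

```text
clock: 23.8
position: [0.5924, -0.2205, 0.1834]
tcp_rot: [-0.171, 0.985, 0.002, 0.001]
wrist_force: [0.1, 0.7, -9.8]
finger_gap: 0.158
```

Run:
```python
from h import *
to(.5911,-.2287,.183,-194.4)
pos,R,ps,s=state(); print(s['finger_gap']*87,s['wrist_force'],s['torque'])
```

```text
pos [ 0.5924 -0.2205  0.1834] psi -160.3 t 23.8 move cm [ 0.4  -0.73  0.03] rot [0.004 0.002 0.595]
13.711386493804396 [ 0.10621216  0.73908197 -9.79195925] [ 0.17679895 -0.18460953 -0.03432431]
```

Emit:
drive_tool --pt "1 0.4 -0.73 0 0 0 0.06" --pt "1 0 0 0 0 0 0.1" --pt "1 0 0 0 0 0 0.1" --pt "1 0 0 0 0 0 0.1" --pt "1 0 0 0 0 0 0.1" --pt "1 0 0 0 0 0 0.09" --pt "1 0 0 0 0 0 0.045" --pt "1 0 0 0 0 0 0" --pt "1 0 0 0 0 0 0"

```text
clock: 24.92
position: [0.5924, -0.2183, 0.1833]
tcp_rot: [0.129, 0.992, 0.004, 0.0]
wrist_force: [-0.4, 0.4, -9.8]
finger_gap: 0.154
```

Run:
```python
from h import *
to(.5911,-.2287,.183,-194.4)
pos,R,ps,s=state(); print(s['finger_gap']*87,s['wrist_force'],s['torque'])
for n in ['side','scene','wrist']: snap(n,n+'8')
```

```text
pos [ 0.5924 -0.2183  0.1833] psi 165.2 t 24.925 move cm [-0.14 -1.04  0.02] rot [ 0.009 -0.    -0.007]
13.380409624151646 [-0.44796219  0.35434481 -9.7811995 ] [-0.07785026 -0.16274323  0.02610299]
```

View pics/side8.png

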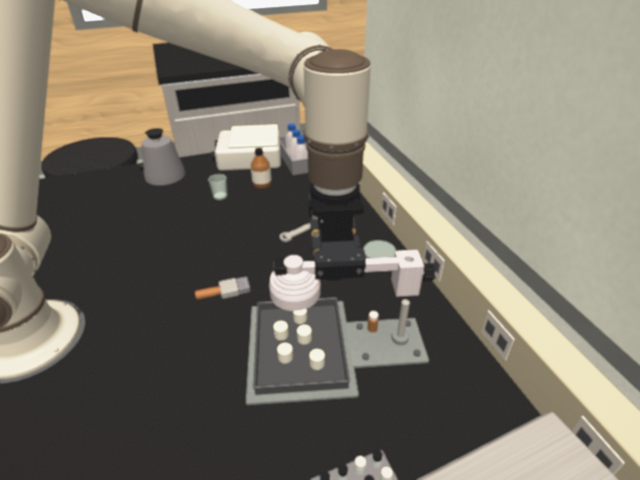

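View pics/scene8.png

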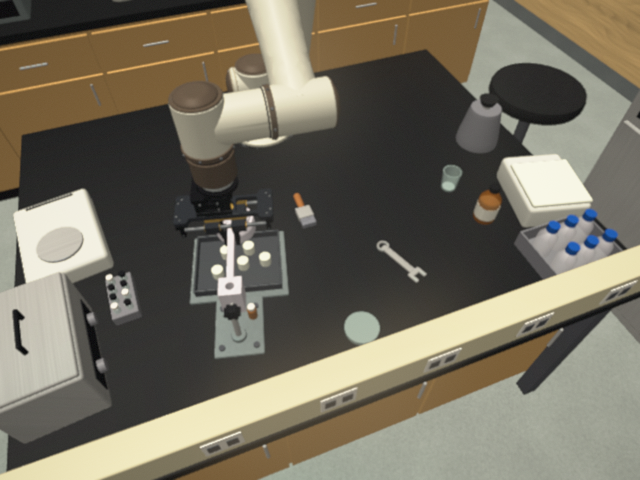

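View pics/wrist8.png

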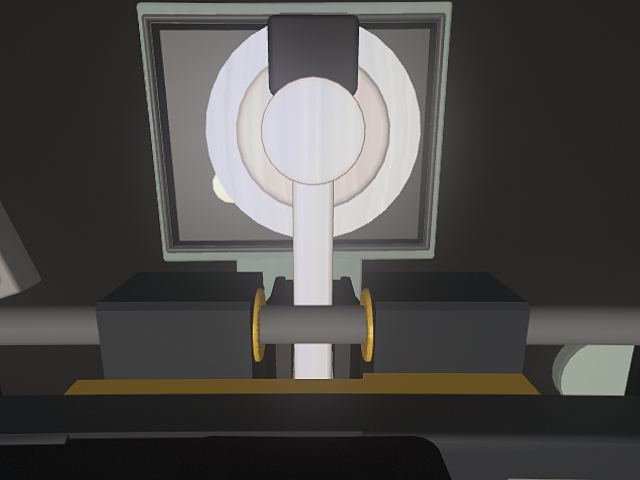

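Everything still hangs level and clear of the post. It sits about 10 mm too far in +y: in the wrist view the head is at column 313 and the pan centre at 295. I correct that and lower 5 mm.

Emit:
drive_tool --pt "1 -0.1 -0.5 0.3 0.009 0 -0.007" --pt "1 0 -0.5 0.2 0 0 0" --pt "1 0 0 0 0 0 0" --pt "1 0 0 0 0 0 0"

```text
clock: 25.58
position: [0.5904, -0.2298, 0.1775]
tcp_rot: [0.125, 0.992, -0.0, -0.001]
wrist_force: [-1.3, 0.0, -8.9]
finger_gap: 0.159
```

```bash
python3 - <<'E'
from h import *
to(.5911,-.2287,.177,-194.4)
pos,R,ps,s=state(); print(s['finger_gap']*87,s['wrist_force'],s['torque'])
a=np.radians(-14.4); e=np.array([np.cos(a),np.sin(a)]); f=np.array([-e[1],e[0]])
for n in ['side','scene','wrist']:
    p,d,c=snap(n,n+'9'); X,u,v=cloud(n,d,None,c); col=p[v,u].min(1)
    o=np.array([.719,-.2615]); t=(X[:,:2]-o)@e; w=(X[:,:2]-o)@f
    b=(abs(t)<.04)&(abs(w)<.04)&(X[:,2]>.195)&(X[:,2]<.222)&(col>90)
    if b.sum()>20: print(n,'boss top rect(rel post, stand frame)',b.sum(),cv2.minAreaRect(np.c_[t,w][b].astype(np.float32)),'z',np.median(X[b,2]), 'minmax',t[b].min(),t[b].max(),w[b].min(),w[b].max())
    q=(abs(t)<.02)&(abs(w)<.02)&(X[:,2]>.05)&(X[:,2]<.12)
    if q.sum(): print('  post',q.sum(),np.median(np.c_[t,w][q],0),X[q,2].max())
    h=(abs(t+.2)<.06)&(abs(w)<.06)&(X[:,2]>.12)&(X[:,2]<.25)&(col>90)
    if h.sum()>50:
        hh=np.c_[t,w][h]; print('  head all circ',cv2.minEnclosingCircle(hh.astype(np.float32)),'top z',np.percentile(X[h,2],98))
        lowm=h&(X[:,2]<.19); print('  head low',lowm.sum(),cv2.minEnclosingCircle(np.c_[t,w][lowm].astype(np.float32)))
E
python3 - <<'E'
import cv2
a=cv2.imread('pics/side9.png')[230:370,230:450]; b=cv2.imread('pics/scene9.png')[200:370,170:310]
cv2.imwrite('pics/crop_side9.png',cv2.resize(a,None,fx=3.5,fy=3.5,interpolation=2)); cv2.imwrite('pics/crop_scene9.png',cv2.resize(b,None,fx=3.5,fy=3.5,interpolation=2))
E
```

```text
pos [ 0.5904 -0.2298  0.1775] psi 165.6 t 25.575 move cm [-0.04  0.12  0.05] rot [-0.001 -0.001 -0.   ]
13.815946000338206 [-1.30970708  0.00936538 -8.90210763] [-0.01076485 -0.14177718 -0.00154325]
side boss top rect(rel post, stand frame) 622 ((-0.011116130277514458, -0.0006602387875318527), (0.047591060400009155, 0.05761691555380821), 89.44603729248047) z 0.2061260804841708 minmax -0.039949757430836286 0.017610415075114474 -0.02467277105047347 0.022998208630341514
  post 192 [-0.00325493 -0.00516654] 0.11789972090468283
  head all circ ((-0.20296640694141388, -0.003326437436044216), 0.04482126608490944) top z 0.21540379329988887
  head low 1381 ((-0.20296640694141388, -0.003326437436044216), 0.04482126608490944)
scene boss top rect(rel post, stand frame) 530 ((-0.009946262463927269, 0.00014314986765384674), (0.059721287339925766, 0.04458974301815033), 0.26833033561706543) z 0.2063251123643355 minmax -0.039798282972272905 0.01991023536530684 -0.022137409569422117 0.022534857588813722
  post 78 [0.00513883 0.0039035 ] 0.10990125106802182
  head all circ ((-0.18669842183589935, 0.008225493133068085), 0.04954490065574646) top z 0.20855829839854156
  head low 221 ((-0.18814633786678314, 0.007278929464519024), 0.048689380288124084)
  head all circ ((-0.19119000434875488, -0.0008096421952359378), 0.050854187458753586) top z 0.21398891895564096
  head low 13874 ((-0.19130070507526398, -0.0008104659500531852), 0.05075027421116829)
```

View pics/crop_side9.png

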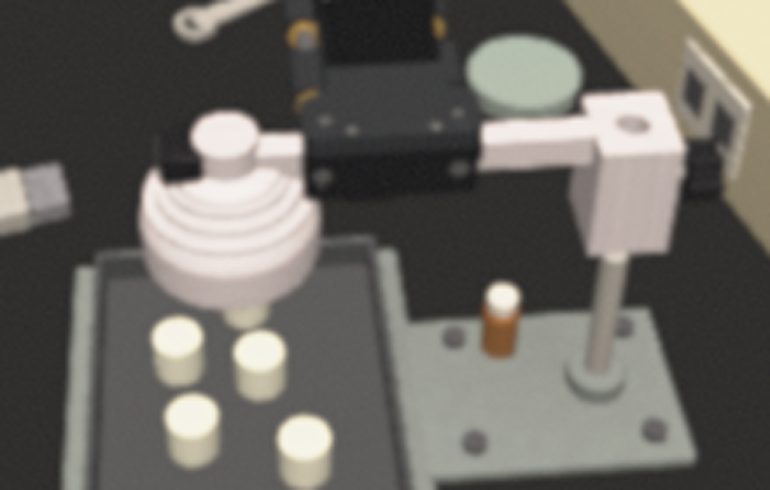

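View pics/crop_scene9.png

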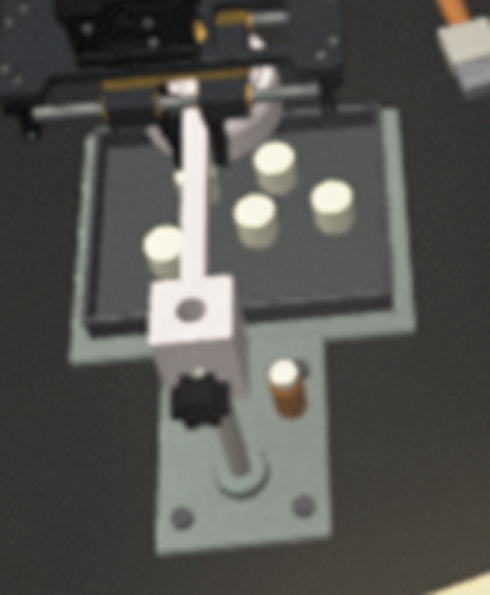

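The side crop shows the hole (632,124) on the extension of the post axis (612,260 to 597,372). The scene crop agrees to within a few mm. Last I let it settle and check tilt and stillness.

Emit:
drive_tool --pt "1 0 0 0 0 0 0" --pt "1 0 0 0 0 0 0" --pt "1 0 0 0 0 0 0" --pt "1 0 0 0 0 0 0"

```text
clock: 26.22
position: [0.5907, -0.2294, 0.1779]
tcp_rot: [0.125, 0.992, -0.0, -0.0]
wrist_force: [0.3, 0.5, -8.0]
finger_gap: 0.159
```

Run:
```python
from h import *
to(.5911,-.2287,.177,-194.4)
pos,R,ps,s=state(); print(s['finger_gap']*87,s['wrist_force'],abs(s['qvel']).max())
a=np.radians(-14.4); e=np.array([np.cos(a),np.sin(a)]); f=np.array([-e[1],e[0]]); o=np.array([.719,-.2615])
for n in ['side','scene']:
    p,d,c=snap(n,n+'10'); X,u,v=cloud(n,d,None,c); col=p[v,u].min(1)
    t=(X[:,:2]-o)@e; w=(X[:,:2]-o)@f
    for nm,lo,hi in [('boss',-.018,.018),('beam',-.07,-.026),('headcap',-.225,-.175)]:
        b=(t>lo)&(t<hi)&(abs(w)<(.02 if nm!='beam' else .006))&(X[:,2]>.18)&(X[:,2]<.23)&(col>90)
        print(n,nm,b.sum(),np.percentile(X[b,2],[50,90,97]) if b.any() else '')
    O=tops(p,d,c,n,.036,.048); print(len(O),[np.round(q[:2],3).tolist() for q in O])
    # projected expected hole axis: hole top vs post top
    print(n,'expect px hole top',proj(c,[*o,.206]).round(1),'post top',proj(c,[*o,.115]).round(1),'base',proj(c,[*o,.02]).round(1))
for i in range(4):
    s=env.read_state(); print(s['position'])
    capture('wrist')
```

```text
pos [ 0.5907 -0.2294  0.1779] psi 165.6 t 26.225 move cm [-0.02  0.08  0.09] rot [-0.001 -0.     0.   ]
13.830891874270126 [ 0.26833339  0.49381795 -8.03280164] 0.0007867871984569919
side boss 324 [0.20701912 0.20817243 0.20865736]
side beam 144 [0.20685979 0.20803761 0.20854405]
side headcap 523 [0.20731139 0.21571745 0.21634924]
4 [[0.496, -0.177], [0.537, -0.201], [0.489, -0.233], [0.542, -0.268]]
side expect px hole top [[411.5 264.9]] post top [[405.5 302.4]] base [[400.1 336.3]]
scene boss 391 [0.20667057 0.20884282 0.20968836]
scene beam 105 [0.20735934 0.20887677 0.20935472]
scene headcap 15 [0.1918897  0.19564162 0.19605484]
4 [[0.498, -0.176], [0.547, -0.147], [0.538, -0.2], [0.544, -0.266]]
scene expect px hole top [[224.5 288.7]] post top [[231.8 312.7]] base [[238.3 334.2]]
[ 0.59066321 -0.22941936  0.17787923]
[ 0.59066468 -0.22945652  0.17791115]
[ 0.59064924 -0.22940982  0.1778915 ]
[ 0.59062934 -0.22943328  0.17785902]
```

Observed hole pixels (side 410.6,265.4 and scene 224.3,288.6) match the predicted post axis to within 1 px. The heater is level and still, so I hand in.

```bash
python3 -c "
from rig import ticket
print(ticket.hand_in())"
```

```text
the job is handed in; nothing more can be done
None
```

I finished both parts and handed the job in at about 26.5 s of the 64 s allowed. The arm is still holding the heater over the stand. The hand-in gives no verdict, so these are my own last checks.

**Cylinders:** I lifted the top one off and set it on the pan floor, then slid two of the lower ones outward. All five stand in one layer, with the closest centres about 48 mm apart (about 20 mm clear). All three cameras agreed on that before the heater was moved. In the final pictures each camera shows only four, because the heater hides one, but between the two all five are in place.

**Heater:**

| Check | Result |
|---|---|
| Grip | within about 1–2 mm of the balance point |
| Level | within about 1° (tool and tops of head and boss) |
| Hole over the post | expected point met within 1 pixel in the scene and side views; two depth estimates differ by 2–3 mm |
| Underside of boss | about 23 mm above the post |
| Head over mid-pan | within roughly 10 mm; the estimates differ because the gripper hides part of the head |
| Motion | still, with tool readings steady to about 0.1 mm |
| Wrist load | 8–9 N, the heater's weight only |

The other things on the bench look undisturbed in the pictures, but I did not measure their positions again at the end.

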